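Tip a flush door plate out of a catch tray and put it in the tote

TASK

Take the finished metal door plate out of the small marking machine's catch tray and lay it flat on the floor of the open tote. The plate lies flush in the catch tray: press down on its end next to the machine housing until its other end stands well up and stays up, then take it by the raised end. Set it down rather than dropping it from a height, and leave the binder clip and the glue stick where they are.

Things in the scene. Friction and masses are not known exactly. Their poses are not given: they have to be found in the camera images.
- plate_center (a point): centre of the loose aluminium door plate, a flat rectangle 130 x 52 x 8 mm, about 0.14 kg; x along its length (at the start +x points to the machine housing), y along its width, z up through its thickness. At the start it lies flush in the catch tray's opening with 2 to 4 mm gaps all round, too narrow for fingers
- plate_grip (a point): point of the plate on its midline half-way up, 46 mm from its centre along -x, in the end that tips up. With the bed fully tipped the plate's underside is here about 8 mm above the tray's rim, clear to grip from above across the 52 mm width; axes as the plate's
- catch_tray (a point): middle of the grey catch tray's opening at its rim, 48 mm above the desk, level with the plate's top at the start; fixed. Tray 176 (x) x 93 (y) mm outside, opening 136 x 57 mm. +x points to the white machine housing that adjoins it: 112 mm wide, 70 mm high, from 88 to 170 mm along +x of this point
- bed (a joint): tilt in rad of the rocking bed under the plate; hinge across the tray under the plate's middle, 12 mm below the rim. 0 = level (start), 0.38 = stop: the end at the housing 24 mm down, the other end 24 mm up. It tips only that way; about 4 N down on the plate 35 mm from its middle turns it, and its stiff hinge stays where it is left
- tote_in (a point): centre of the inner floor of the open shallow grey tote, fixed on the desk, 240 (x) x 170 (y) x 30 mm high outside, walls 4 mm and floor 4 mm thick, so this point is 4 mm above the desk; x along its length, z up
- clip_mid (a point): middle (15 mm up) of the loose black binder clip, 50 x 32 x 30 mm, a bystander beyond the work
- glue_mid (a point): middle (46 mm up) of the loose upright glue stick, 24 mm in diameter, 92 mm high, a bystander beyond the work

How it is judged:
By the outcome, as a careful person would: the job done as asked, in the order asked, and still so for the second after the job is handed in, with the robot touching nothing.
It also fails if it takes over 45 s, if anything falls off the work surface, if the arm or the gripper's body presses on something with over 40 N, if the wrist force passes 120 N, or if a joint passes its speed limit or range.

ROBOT

A 6-joint arm with a two-finger parallel gripper is mounted at the origin on the work surface; the furniture and walls round the work are solid. World frame = base frame: x ahead of the robot, y to its left, z up, the work surface at z = 0. Lengths are in m, angles in rad, forces in N, time in s.
With the tool pointing down it reaches from about 0.325 to 0.9 m from the base axis. Payload 6.1 kg.
Tool frame: the origin (TCP) lies at the very end of the fingers, on their centre line; the grasp point (between the pads) lies 19 mm behind it; z points along the fingers, y is the direction in which the jaws open and shut (so a half turn about z gives the same grasp; the last joint's range is limited). The gripper opens to 85 mm and grips with 20 to 120 N. Pads are 22 mm wide; open, the fingers measure 114 mm over their backs; the gripper's body (76 mm by 85 mm) begins 54 mm behind the grasp point. The pads swing forward as they close: fully open they stand 13 mm farther back than shut.
Start: joints at [-1.389, 0.22, 1.526, -0, 1.395, -0.126], TCP at [0.189, -0.596, 0.231] pointing down, gripper open.
Joint ranges: [-2.98, 2.98], [-0.91, 2.08], [0.09, 2.57], [-1.24, 4.39], [0.2, 2.65], [-2.68, 2.68]. Speed limits (rad/s): [2.57, 2.57, 3.01, 3.14, 3.14, 3.14].

INTERFACE

Orientations are given as a unit quaternion [x, y, z, w].
In Python, from station import robot, eyes, workorder gives the robot as it stands.
- The arm moves only by the tool servo_tool, never from a script. Its argument "motion" is a list of rows, each an object with "linear": the shift along the tool's x, y, z in m, a list of three; "dr": the turn, a rotation vector about the tool's x, y, z in rad, a list of three. In form: [{"linear": [tx, ty, tz], "dr": [ax, ay, az]}, ...]. A call has 1 to 12 rows; each row is the pose to reach, as a shift and turn from the pose measured when the call began, along the tool's axes at that moment; what a row does not reach only later rows make up. A row lasts 1/8 s, in which the tool goes at most 62.5 mm and 10.7 degrees, less where a joint would pass 70% of its speed; a pose out of reach is approached as far as the arm can. A call with a gripper value outside its range is refused whole. "fingers" is the opening, from -1 (shut) to 1 (fully open), set as the call begins (left out, the last holds). The fingers move at their own pace and stop on an object; "grip_force" is the grip in N (left out, the last holds). Time passes only in rows, so rows that repeat a pose let the fingers close. It gives the time, the measured TCP pose, the force and the opening at its end, in the units of the state.
- robot.get_state(): the state, without advancing time (a new reading comes with each control period).
- eyes.camera(name): name is "side" or "top"; returns a dict with "image" (420x560x3 uint8, red, green, blue), "camera_matrix" (3x3 intrinsics, pixels), "eye" and "orientation" of the camera in the world. Camera axes: x right, y up, looking along -z (the intrinsics and any distortion apply to the point x, -y, -z); pixel columns grow to the right and rows downward; lengths in m; the calibration is good to about 2 mm. A picture is of the moment at which its call begins. There is no depth.
- workorder.finish_job(): hands the job in, once; it reports no verdict.
The state is a dict: "time_s": time; "joints": joint angles; "qd": joint speeds; "joint_torque": joint torques, N m; "eef_pos": TCP position; "ee_rot": TCP orientation; "wrist_force": force on the tool from outside, world axes, zero at the start; "ft_torque": the same for the moment, N m; "grip_width": finger opening in m.
Only numpy, scipy, OpenCV 4.12 (cv2) and the standard library are available. Lean on these libraries where they do the work, as an engineer would, in place of code of your own. Each camera call takes 0.05 s, during which the arm holds its last target.

## Working session

There is one attempt and no reset: what is moved stays moved. The work goes in short steps, Python scripts to look and compute and a tool call to move; the robot and the scene stay as the last step left them, time stands still between calls to the robot, and variables do not carry over. Pictures are saved under pics/ and viewed, and the job is handed in when it is done.

Besides the shell and the picture viewer there is one more tool, called after ">>>" by a JSON object that holds its "fn" and its "kwargs". servo_tool: Moves the arm, as the interface text tells. Its arguments: {"type":"object","properties":{"motion":{"type":"array","items":{"type":"object","properties":{"linear":{"type":"array","items":{"type":"number"}},"dr":{"type":"array","items":{"type":"number"}}}}},"fingers":{"type":"number"},"grip_force":{"type":"number"}},"required":["motion"]}

```bash
mkdir -p pics; cat > h.py <<'E'
import numpy as np, cv2, pickle
from scipy.spatial.transform import Rotation as R
def snap(eyes,name,fn):
    c=eyes.camera(name); cv2.imwrite('pics/'+fn+'.png',cv2.cvtColor(c['image'],cv2.COLOR_RGB2BGR)); pickle.dump(c,open('pics/'+fn+'.pkl','wb')); return c
def load(fn): return pickle.load(open('pics/'+fn+'.pkl','rb'))
def rot(c):
    o=np.array(c['orientation']); return o if o.shape==(3,3) else R.from_quat(o).as_matrix()
def ray(c,uv):
    K=np.array(c['camera_matrix']); p=np.linalg.solve(K,np.array([uv[0],uv[1],1.]))
    d=rot(c)@np.array([p[0],-p[1],-p[2]]); return np.array(c['eye']),d/np.linalg.norm(d)
def plane(c,uv,z):
    e,d=ray(c,uv); return e+d*(z-e[2])/d[2]
def tri(c1,u1,c2,u2):
    e1,d1=ray(c1,u1);e2,d2=ray(c2,u2)
    s=np.linalg.lstsq(np.c_[d1,-d2],e2-e1,rcond=None)[0]
    a,b=e1+s[0]*d1,e2+s[1]*d2; return (a+b)/2,np.linalg.norm(a-b)
def proj(c,P):
    q=rot(c).T@(np.array(P)-np.array(c['eye'])); v=np.array(c['camera_matrix'])@np.array([q[0],-q[1],-q[2]]); return v[:2]/v[2]
E
python3 - <<'E'
from station import robot,eyes,workorder
from h import *
for n in('top','side'):
    c=snap(eyes,n,n+'0'); print({k:v for k,v in c.items() if k!='image'})
print(robot.get_state())
E
```

```text
{'camera_matrix': array([[544.21932772,   0.        , 283.1561707 ],
       [  0.        , 544.21932772, 206.67371235],
       [  0.        ,   0.        ,   1.        ]]), 'eye': array([ 0.47060805, -0.10638828,  1.09216106]), 'orientation': array([ 0.04973815, -0.06189249, -0.69813663,  0.71154809])}
{'camera_matrix': array([[433.78488363,   0.        , 277.67369705],
       [  0.        , 433.78488363, 209.65958456],
       [  0.        ,   0.        ,   1.        ]]), 'eye': array([ 0.91949067, -0.68604162,  0.62219399]), 'orientation': array([0.40748983, 0.09956965, 0.22094857, 0.88046559])}
{'time_s': 0.1, 'joints': array([-1.38908839e+00,  2.21158574e-01,  1.52750690e+00,  3.63403245e-06,
        1.39472941e+00, -1.26104898e-01]), 'qd': array([ 0.00081453, -0.00096819, -0.00225903,  0.0011574 ,  0.00026046,
        0.0009907 ]), 'joint_torque': array([ 6.05200421e-04, -4.98243105e+01, -3.90546727e+01, -1.95684152e-04,
        5.71288212e-03,  7.76758391e-07]), 'eef_pos': array([ 0.18925216, -0.59507177,  0.23029625]), 'ee_rot': array([ 9.88179416e-01,  1.53299154e-01, -2.32611867e-05, -9.00816373e-04]), 'wrist_force': array([ 0.20295444,  0.32009333, -0.05883125]), 'ft_torque': array([-0.01139099,  0.06350613,  0.02544411]), 'grip_width': 0.08582882637163887}
```

View pics/top0.png

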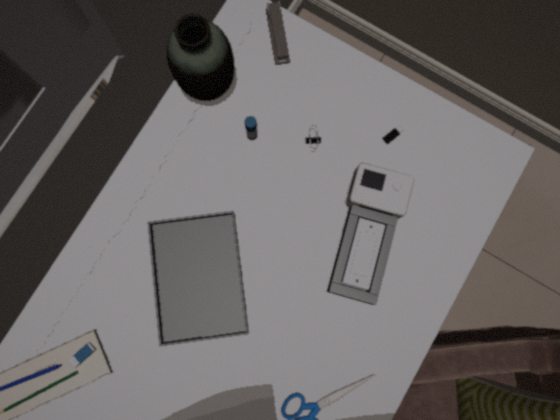

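View pics/side0.png

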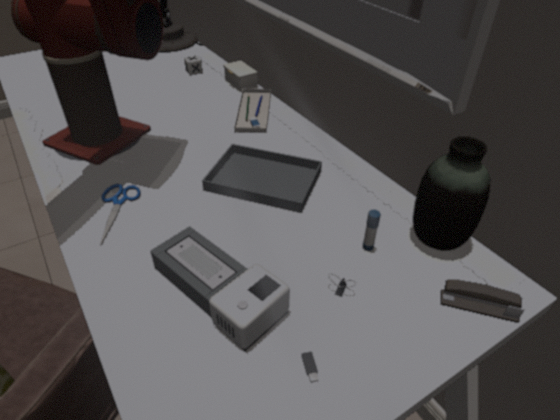

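The top view shows the tray at about (363,253), the housing at (382,189), and the tote at (198,277). The glue stick is at (251,127) and the clip at (313,140). Next I'll enlarge both views for corners.

```bash
python3 - <<'E'
from h import *
for fn,(x0,y0,x1,y1),o in (('top0',(310,150,430,320),'tc'),('side0',(140,215,300,350),'sc')):
    im=cv2.imread(f'pics/{fn}.png')[y0:y1,x0:x1]
    im=cv2.convertScaleAbs(im,alpha=1.6); im=cv2.resize(im,None,fx=3.5 if o=='tc' else 4.4,fy=3.5 if o=='tc' else 4.4,interpolation=cv2.INTER_CUBIC); cv2.imwrite(f'pics/{o}.png',im)
t=cv2.imread('pics/top0.png',0); 
print(t[253,320:410:1]); print(t[200:310,363]); print(t[277,140:255:1])
s=cv2.imread('pics/side0.png',0); print(s[262,140:260])
E
```

```text
[143 141 143 141 142 141 142 142 142 143 144 143 140 141 141 136 112  64
  41  71  99 102 102 102 100 101 100  94  80  73 106 135 143 141 139 138
 143 142 141 144 143 142 142 141 143 143 144 142 141 139 142 142 143 140
 142 141 139 119  76  62  83  98 100 100  98  98  96  95 104 121 138 139
 141 142 142 143 142 142 141 143 141 145 142 142 141 141 141 143 141 141]
[141 141 140 130 106  66  33  43  79  93  98  98 100 100  99  99  92  65
  80 123 141 141 143 143 143 142 142 141 142 143 143 143 142 143 143 143
 143 143 143 143 143 142 141 143 142 144 142 143 143 142 141 142 142 141
 143 142 142 143 141 143 142 141 142 143 143 144 142 142 142 143 141 141
 144 142 142 139 137 141 142 142 142 144 141 142 142 142 143 135 108  98
  89  91  98  99 101 102 102 101 104 105  97  78 103 130 139 142 142 141
 142 143]
[142 140 140 140 141 141 142 141 142 144 141 138 125  98  75  45  39  66
  90  97 101 100 100 102 100  98 100 103 102 102 103 101 101 104 103 102
 104 100 102 104 104 104 104 104 102 101 104 103 105 103 105 104 105 102
 105 103 104 105 103 104 103 104 103 106 105 108 106 104 104 106 106 106
 104 107 105 105 105 104 107 107 106 106 107 105 106 108 106 105 105 106
 107 108 105 104 107 106 107 106 103  97  88  85 106 135 141 143 142 142
 142 142 142 141 141 143 142]
[132 132 132 133 131 132 132 132 134 133 133 131 118  84  51  38  35  37
  37  43  37  39  45  57  66  73  75  73  74  73  74  72  75  74  72  72
  69  61  66  75  94 110 119 122 122 120 118 114 112 111 110 111 111 110
 110 112 113 113 112 111 111 110 111 111 112 111 110 111 111 114 113 111
 113 111 109 110 107 113 120 121 119 110  93  74  59  62  66  72  74  74
  77  76  74  72  73  75  76  82  93 107 123 131 132 132 133 131 130 132
 130 130 131 130 131 131 131 130 130 130 132 129]
```

View pics/tc.png

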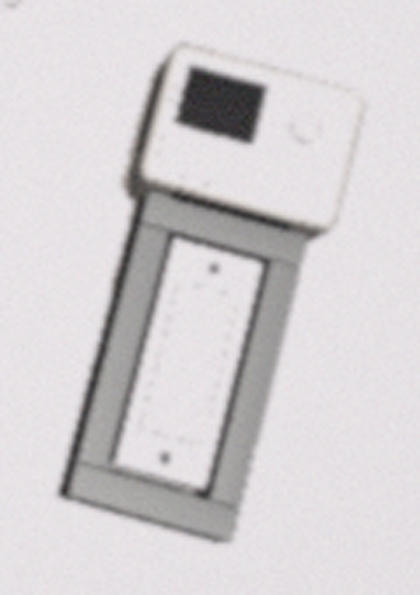

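View pics/sc.png

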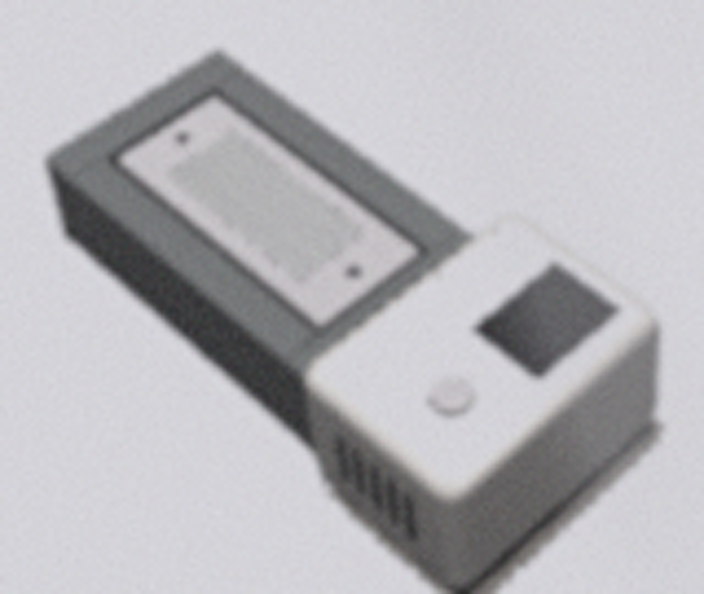

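The enlarged views show the bright plate with dark gaps and two dots. I'll segment the plate in both views and triangulate its corners, then do the same for the tote.

```bash
cat > m.py <<'E'
from h import *
def comp(img,seed,th,bright=True):
    g=cv2.resize(cv2.cvtColor(img,cv2.COLOR_RGB2GRAY),None,fx=4,fy=4,interpolation=cv2.INTER_LINEAR)
    m=((g>th) if bright else (g<th)).astype(np.uint8)
    n,l,st,ce=cv2.connectedComponentsWithStats(m,connectivity=4)
    k=l[seed[1]*4,seed[0]*4]; mm=(l==k).astype(np.uint8)
    ct=max(cv2.findContours(mm,cv2.RETR_EXTERNAL,cv2.CHAIN_APPROX_NONE)[0],key=cv2.contourArea)
    return ct
def quad(ct):
    # robust quad: approx then line-fit each side
    h=cv2.convexHull(ct); q=cv2.approxPolyN(h,4,-1,True).reshape(-1,2).astype(float)
    pts=ct.reshape(-1,2).astype(float); L=[]
    for i in range(4):
        a,b=q[i],q[(i+1)%4]; d=(b-a)/np.linalg.norm(b-a); n=np.array([-d[1],d[0]])
        t=(pts-a)@d/np.linalg.norm(b-a); e=abs((pts-a)@n)
        s=pts[(t>.12)&(t<.88)&(e<10)]
        L.append(cv2.fitLine(s.astype(np.float32),cv2.DIST_HUBER,0,.01,.01).ravel())
    out=[]
    for i in range(4):
        v1,v2=L[i-1],L[i]
        s=np.linalg.solve(np.c_[v1[:2],-v2[:2]],v2[2:]-v1[2:]); out.append(v1[2:]+s[0]*v1[:2])
    return (np.array(out)+.5)/4-.5
E
python3 - <<'E'
from m import *
t,s=load('top0'),load('side0')
qt=quad(comp(t['image'],(362,240),121)); qs=quad(comp(s['image'],(190,260),92))
print(qt.round(1),qs.round(1),sep='\n')
P=[plane(t,q,.048) for q in qt]
for i,p in enumerate(P):
    pr=proj(s,p); j=np.argmin(np.linalg.norm(qs-pr,axis=1)); print(p.round(4),(qs[j]-pr).round(1),[np.round(x,4) for x in tri(t,qt[i],s,qs[j])])
for nm,Q in (('topplane',P),('sideplane',[plane(s,q,.048) for q in qs])):
    Q=np.array(Q); print(nm,Q.mean(0).round(4),[np.linalg.norm(Q[i]-Q[i-1]).round(4) for i in range(4)])
    e=[Q[(i+1)%4]-Q[i] for i in range(4)]; print([np.degrees(np.arctan2(x[1],x[0])).round(1) for x in e])
# tote outline
for nm,c,seed,th in(('t',t,(200,300),122),('s',s,(265,180),95)):
    q=quad(comp(c['image'],seed,th,False)); print(nm,q.round(1)); Q=np.array([plane(c,x,.03) for x in q]);print(Q.round(4),Q.mean(0),[np.linalg.norm(Q[i]-Q[i-1]).round(4) for i in range(4)])
E
```

```text
Traceback (most recent call last):
  File "m.py", line 11, in quad
    h=cv2.convexHull(ct); q=cv2.approxPolyN(h,4,-1,True).reshape(-1,2).astype(float)
                            ~~~~~~~~~~~~~~~^^^^^^^^^^^^^
cv2.error: OpenCV(4.12.0) :-1: error: (-5:Bad argument) in function 'approxPolyN'
> Overload resolution failed:
>  - Argument 'epsilon_percentage' must be float, not bool
>  - Argument 'epsilon_percentage' must be float, not bool
```

```bash
sed -i 's/approxPolyN(h,4,-1,True)/approxPolyN(h,4)/' m.py
cat > m1.py <<'E'
from m import *
t,s=load('top0'),load('side0')
qt=quad(comp(t['image'],(362,240),121)); qs=quad(comp(s['image'],(190,260),92))
print(qt.round(1),qs.round(1),sep='\n')
P=[plane(t,q,.048) for q in qt]
for i,p in enumerate(P):
    pr=proj(s,p); j=np.argmin(np.linalg.norm(qs-pr,axis=1)); print(p.round(4),(qs[j]-pr).round(1),[np.round(x,4) for x in tri(t,qt[i],s,qs[j])])
for nm,Q in (('topplane',P),('sideplane',[plane(s,q,.048) for q in qs])):
    Q=np.array(Q); print(nm,Q.mean(0).round(4),[np.linalg.norm(Q[i]-Q[i-1]).round(4) for i in range(4)])
    e=[Q[(i+1)%4]-Q[i] for i in range(4)]; print([np.degrees(np.arctan2(x[1],x[0])).round(1) for x in e])
# tote outline
for nm,c,seed,th in(('t',t,(200,300),122),('s',s,(265,180),95)):
    q=quad(comp(c['image'],seed,th,False)); print(nm,q.round(1)); Q=np.array([plane(c,x,.03) for x in q]);print(Q.round(4),Q.mean(0),[np.linalg.norm(Q[i]-Q[i-1]).round(4) for i in range(4)])
E
python3 m1.py
```

```text
[[384.  225.1]
 [367.6 288.8]
 [342.9 281.9]
 [359.7 218.2]]
[[234.8 271.8]
 [212.4 288.5]
 [166.4 250.8]
 [188.3 236.6]]
[ 0.605 -0.319  0.048] [-1.3  1. ] [array([ 0.6043, -0.3201,  0.0463]), np.float64(0.0023)]
[ 0.4823 -0.2864  0.048 ] [-2.1  0.4] [array([ 0.4809, -0.2877,  0.0477]), np.float64(0.0037)]
[ 0.4944 -0.2393  0.048 ] [-1.  -0.3] [array([ 0.4937, -0.2398,  0.0489]), np.float64(0.0019)]
[ 0.6175 -0.272   0.048 ] [-0.3  0.3] [array([ 0.6174, -0.2722,  0.0475]), np.float64(0.0006)]
topplane [ 0.5498 -0.2792  0.048 ] [np.float64(0.0487), np.float64(0.1269), np.float64(0.0486), np.float64(0.1274)]
[np.float64(165.1), np.float64(75.6), np.float64(-14.8), np.float64(-104.9)]
sideplane [ 0.5484 -0.2808  0.048 ] [np.float64(0.1294), np.float64(0.0509), np.float64(0.1289), np.float64(0.0509)]
[np.float64(-104.9), np.float64(165.2), np.float64(75.7), np.float64(-14.8)]
t [[249.3 333.8]
 [158.6 346.3]
 [146.7 221.1]
 [234.3 209.9]]
[[ 0.3938 -0.0631  0.03  ]
 [ 0.368   0.1076  0.03  ]
 [ 0.6059  0.1436  0.03  ]
 [ 0.6316 -0.0271  0.03  ]] [0.49981381 0.04027061 0.03      ] [np.float64(0.2405), np.float64(0.1726), np.float64(0.2407), np.float64(0.1726)]
s [[325.3 161.9]
 [301.4 212.9]
 [195.3 188.4]
 [231.7 143.6]]
[[ 0.6124  0.1415  0.03  ]
 [ 0.6432 -0.0563  0.03  ]
 [ 0.3985 -0.0933  0.03  ]
 [ 0.3681  0.1042  0.03  ]] [0.50553798 0.02402973 0.03      ] [np.float64(0.2471), np.float64(0.2002), np.float64(0.2475), np.float64(0.1999)]
```

Both views agree on the plate: centre about (0.549,-0.280), height about 0.048, yaw -14.9°, size about 129x50 mm. From the top view the tote centre is (0.500,0.040) with yaw 8.6° and size 240x172 mm. I'll cross-check the tote with both views and compute the first move.

```bash
cat > g.py <<'E'
import sys
from h import *
from station import robot
def pose(yaw,tilt=0.):  # tool down, x along yaw(deg); tilt = rot about tool y
    y=np.radians(yaw); X=np.array([np.cos(y),np.sin(y),0]);Z=np.array([0,0,-1.]);Y=np.cross(Z,X)
    return R.from_matrix(np.c_[X,Y,Z])*R.from_rotvec([0,tilt,0])
def go(p,yaw,tilt=0.):
    st=robot.get_state(); r=R.from_quat(st['ee_rot'])
    return (r.inv().apply(np.array(p)-st['eef_pos'])).round(4),(r.inv()*pose(yaw,tilt)).as_rotvec().round(4)
C=np.array([.549,-.280,0]); YAW=-14.85; U=np.array([np.cos(np.radians(YAW)),np.sin(np.radians(YAW)),0])
E
python3 - <<'E'
from g import *
t,s=load('top0'),load('side0')
for a,b in (((146.7,221.1),(325.3,161.9)),((158.6,346.3),(231.7,143.6))): print(tri(t,a,s,b))
print(go(C+.046*U+[0,0,.12],YAW))
E
```

```text
(array([0.60848375, 0.14577607, 0.02585607]), np.float64(0.004523946547246367))
(array([0.366912  , 0.10751431, 0.02785307]), np.float64(0.001902384384581986))
(array([ 0.4771, -0.1664,  0.1107]), array([-1.80e-03,  3.00e-04,  5.67e-01]))
```

>>> {"fn": "servo_tool", "kwargs": {"motion": [{"linear":[0.06,-0.02,0],"dr":[0,0,0.07]},{"linear":[0.11,-0.04,0],"dr":[0,0,0.14]},{"linear":[0.16,-0.056,0],"dr":[0,0,0.21]},{"linear":[0.21,-0.073,0],"dr":[0,0,0.28]},{"linear":[0.26,-0.09,0.02],"dr":[0,0,0.35]},{"linear":[0.31,-0.108,0.04],"dr":[0,0,0.42]},{"linear":[0.36,-0.125,0.06],"dr":[0,0,0.49]},{"linear":[0.41,-0.143,0.08],"dr":[0,0,0.56]},{"linear":[0.45,-0.157,0.1],"dr":[0,0,0.567]},{"linear":[0.477,-0.1664,0.11],"dr":[0,0,0.567]},{"linear":[0.477,-0.1664,0.11],"dr":[0,0,0.567]},{"linear":[0.477,-0.1664,0.11],"dr":[0,0,0.567]}], "fingers": -1, "grip_force": 60}}

```text
time_s: 1.6
eef_pos: [0.5929, -0.292, 0.1205]
ee_rot: [0.992, -0.129, -0.001, -0.001]
wrist_force: [-0.1, -1.0, 0.2]
grip_width: 0.0
```

```bash
python3 - <<'E'
from g import *
from station import eyes
st=robot.get_state(); print(st)
print(go(C+.046*U+[0,0,.055],YAW)); snap(eyes,'side','s1'); snap(eyes,'top','t1')
E
```

```text
{'time_s': 1.6, 'joints': array([-5.77282318e-01,  3.98774484e-01,  1.52001760e+00,  9.26182661e-04,
        1.22467320e+00,  1.25221752e+00]), 'qd': array([-0.0169519 , -0.01351906, -0.00200039,  0.00083547, -0.00045995,
        0.00074553]), 'joint_torque': array([ 9.17010885e-01, -5.48015356e+01, -3.62212515e+01,  7.81740923e-02,
        1.61812030e-02,  7.83597672e-03]), 'eef_pos': array([ 0.59291275, -0.29201116,  0.12047294]), 'ee_rot': array([ 9.91624861e-01, -1.29147467e-01, -6.55332969e-04, -7.98035872e-04]), 'wrist_force': array([-0.13631917, -0.99707384,  0.22187305]), 'ft_torque': array([-0.01380022, -0.02117902,  0.00425501]), 'grip_width': 3.7388429391140105e-05}
(array([ 0.0006, -0.0003,  0.0655]), array([-0.0014,  0.0015,  0.0002]))
```

View pics/s1.png

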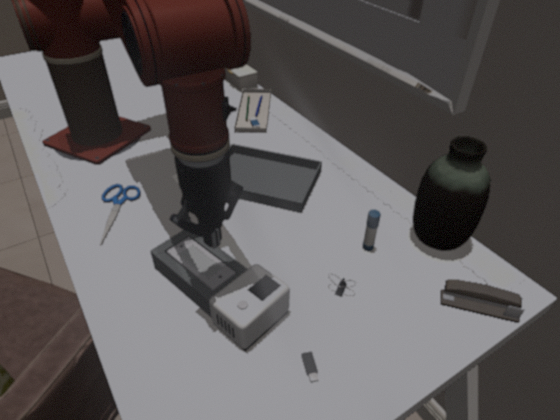

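The shut fingers hang above the plate's housing end, with the tips at about (213,242). Next I'll press down in small steps.

>>> {"fn": "servo_tool", "kwargs": {"motion": [{"linear":[0,0,0.03],"dr":[0,0,0]},{"linear":[0,0,0.055],"dr":[0,0,0]},{"linear":[0,0,0.066],"dr":[0,0,0]},{"linear":[0,0,0.07],"dr":[0,0,0]},{"linear":[0,0,0.073],"dr":[0,0,0]},{"linear":[0,0,0.076],"dr":[0,0,0]},{"linear":[0,0,0.078],"dr":[0,0,0]},{"linear":[0,0,0.08],"dr":[0,0,0]},{"linear":[0,0,0.08],"dr":[0,0,0]}]}}

```text
time_s: 2.82
eef_pos: [0.5937, -0.2931, 0.0419]
ee_rot: [0.992, -0.13, 0.001, -0.0]
wrist_force: [3.2, -1.7, 3.0]
grip_width: -0.0003
```

Pressing meets about 3 N, so the bed is tipping. I'll continue.

>>> {"fn": "servo_tool", "kwargs": {"motion": [{"linear":[0,0,0.003],"dr":[0,0,0]},{"linear":[0,0,0.005],"dr":[0,0,0]},{"linear":[0,0,0.007],"dr":[0,0,0]},{"linear":[0,0,0.008],"dr":[0,0,0]},{"linear":[0,0,0.008],"dr":[0,0,0]}]}}

```text
time_s: 3.45
eef_pos: [0.5936, -0.293, 0.0336]
ee_rot: [0.992, -0.13, 0.001, -0.0]
wrist_force: [3.9, -1.1, 2.7]
grip_width: 0.0001
```

```bash
python3 - <<'E'
from g import *
from station import eyes
c=snap(eyes,'side','s2'); im=cv2.imread('pics/s2.png')[200:350,140:300]
cv2.imwrite('pics/s2c.png',cv2.resize(cv2.convertScaleAbs(im,alpha=1.6),None,fx=4,fy=4,interpolation=cv2.INTER_CUBIC))
E
```

```text
(no output)
```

View pics/s2c.png

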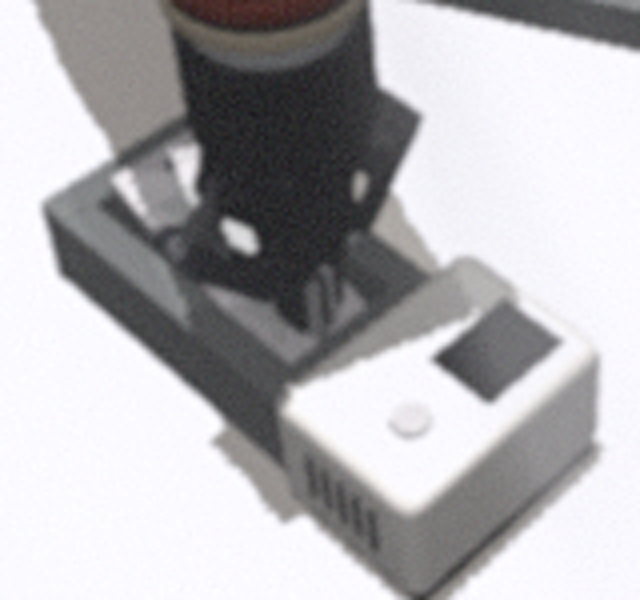

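The plate's housing end is down and the far end is rising, but the force is still about 3 N, so it isn't at the stop. I'll press further until the force rises.

>>> {"fn": "servo_tool", "kwargs": {"motion": [{"linear":[0,0,0.002],"dr":[0,0,0]},{"linear":[0,0,0.004],"dr":[0,0,0]},{"linear":[0,0,0.004],"dr":[0,0,0]}]}}

```text
time_s: 3.88
eef_pos: [0.5942, -0.2934, 0.0322]
ee_rot: [0.992, -0.13, 0.001, 0.0]
wrist_force: [0.3, 1.9, 16.0]
grip_width: 0.0002
```

The force rose to 16 N at z 0.032, so the bed has reached its stop. I'll retract, open, and look.

>>> {"fn": "servo_tool", "kwargs": {"motion": [{"linear":[0,0,-0.03],"dr":[0,0,0]},{"linear":[0,0,-0.08],"dr":[0,0,0]},{"linear":[0.03,0,-0.13],"dr":[0,0,0]},{"linear":[0.08,0,-0.14],"dr":[0,0,0]},{"linear":[0.12,0,-0.14],"dr":[0,0,0]},{"linear":[0.12,0,-0.14],"dr":[0,0,0]},{"linear":[0.12,0,-0.14],"dr":[0,0,0]}], "fingers": 1}}

```text
time_s: 4.75
eef_pos: [0.7081, -0.3235, 0.1701]
ee_rot: [0.992, -0.13, -0.001, -0.001]
wrist_force: [0.7, 0.0, 0.1]
grip_width: 0.0853
```

```bash
python3 - <<'E'
from g import *
from station import eyes
for n in ('side','top'):
  c=snap(eyes,n,n+'3'); im=cv2.imread(f'pics/{n}3.png'); im=im[190:330,130:300] if n=='side' else im[150:320,300:430]
  cv2.imwrite(f'pics/{n}3c.png',cv2.resize(cv2.convertScaleAbs(im,alpha=1.6),None,fx=3.5,fy=3.5,interpolation=cv2.INTER_CUBIC))
E
```

```text
(no output)
```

View pics/side3c.png

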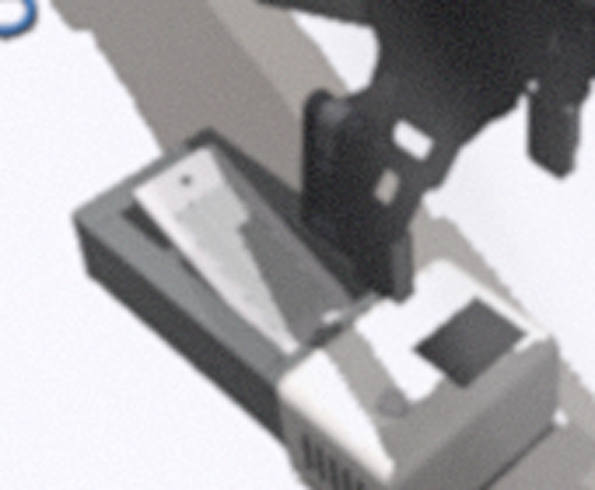

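View pics/top3c.png

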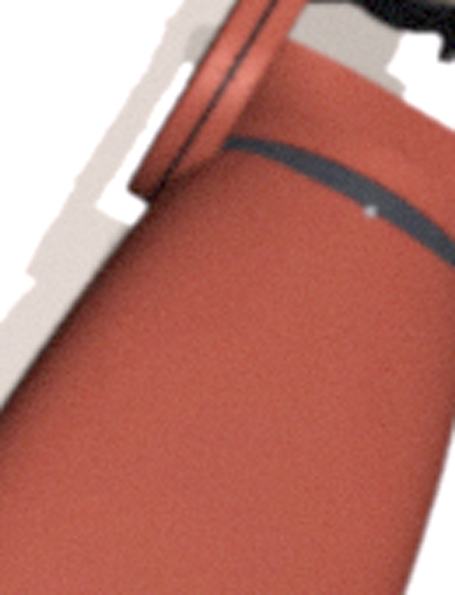

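The plate is tipped with its far end standing up clear, and it stays there. The arm blocks the top view, so I'll move it aside toward the tote to measure the raised end from two views.

```bash
python3 -c "
from g import *
print(go([.42,.03,.23],YAW))"
```

```text
(array([-0.3698, -0.2677, -0.058 ]), array([-0.0006, -0.    , -0.0012]))
```

>>> {"fn": "servo_tool", "kwargs": {"motion": [{"linear":[-0.035,-0.025,-0.03],"dr":[0,0,0]},{"linear":[-0.075,-0.055,-0.058],"dr":[0,0,0]},{"linear":[-0.12,-0.09,-0.06],"dr":[0,0,0]},{"linear":[-0.17,-0.125,-0.06],"dr":[0,0,0]},{"linear":[-0.22,-0.16,-0.06],"dr":[0,0,0]},{"linear":[-0.27,-0.195,-0.06],"dr":[0,0,0]},{"linear":[-0.32,-0.23,-0.06],"dr":[0,0,0]},{"linear":[-0.36,-0.26,-0.06],"dr":[0,0,0]},{"linear":[-0.37,-0.268,-0.06],"dr":[0,0,0]},{"linear":[-0.37,-0.268,-0.06],"dr":[0,0,0]}]}}

```text
time_s: 6.1
eef_pos: [0.4196, 0.0305, 0.2325]
ee_rot: [0.992, -0.129, 0.001, -0.0]
wrist_force: [0.6, -0.7, 0.9]
grip_width: 0.0856
```

```bash
python3 - <<'E'
from g import *
from station import eyes
ims=[]
for n in ('side','top'):
  c=snap(eyes,n,n+'4'); im=cv2.imread(f'pics/{n}4.png'); im=im[200:320,140:260] if n=='side' else im[190:310,310:430]
  ims.append(cv2.resize(cv2.convertScaleAbs(im,alpha=1.6),None,fx=3.3,fy=3.3,interpolation=cv2.INTER_CUBIC))
cv2.imwrite('pics/c4.png',np.hstack(ims)); print(robot.get_state()['time_s'])
E
```

```text
6.2
```

View pics/c4.png

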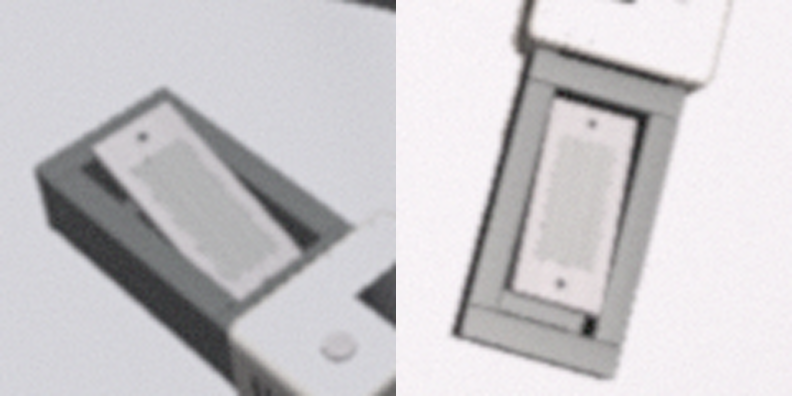

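The raised end is clearly visible in both views, and the plate has turned slightly in yaw within the opening. I'll triangulate its corners.

```bash
python3 - <<'E'
from m import *
t,s=load('top4'),load('side4')
qt=quad(comp(t['image'],(355,262),121)); qs=quad(comp(s['image'],(185,243),92))
print(qt.round(1).tolist(),qs.round(1).tolist())
P=[]
for q in qt:
    best=min(((tri(t,q,s,k)) for k in qs),key=lambda r:np.linalg.norm(r[0]-plane(t,q,.048))); P.append(best[0]); print(best[0].round(4),best[1].round(4))
P=np.array(P); print([np.linalg.norm(P[i]-P[i-1]).round(4) for i in range(4)],P.mean(0).round(4))
for i in range(4):
    d=P[(i+1)%4]-P[i]; print(np.degrees(np.arctan2(d[1],d[0])).round(1),np.degrees(np.arcsin(d[2]/np.linalg.norm(d))).round(1))
E
```

```text
[[381.20001220703125, 226.8000030517578], [371.0, 284.1000061035156], [345.8999938964844, 276.79998779296875], [358.0, 220.10000610351562]] [[231.10000610351562, 276.70001220703125], [209.60000610351562, 292.70001220703125], [166.8000030517578, 244.1999969482422], [190.1999969482422, 229.60000610351562]]
[ 0.6002 -0.3194  0.0326] 0.0088
[ 0.4891 -0.2903  0.0709] 0.0043
[ 0.4876 -0.2609  0.0487] 0.0459
[ 0.613  -0.2729  0.0336] 0.0071
[np.float64(0.0482), np.float64(0.1211), np.float64(0.0369), np.float64(0.1268)] [ 0.5475 -0.2859  0.0465]
165.3 18.4
92.9 -37.1
-5.5 -6.9
-105.3 -1.1
```

```bash
python3 - <<'E'
from m import *
t,s=load('top4'),load('side4')
qt=[[381.2,226.8],[371,284.1],[345.9,276.8],[358,220.1]]; qs=[[209.6,292.7],[166.8,244.2],[190.2,229.6],[231.1,276.7]]
P=np.array([tri(t,a,s,b)[0] for a,b in zip(qt,qs)]);print(P.round(4),[tri(t,a,s,b)[1].round(4) for a,b in zip(qt,qs)])
m=(P[1]+P[2])/2; print('raised mid',m, np.linalg.norm(P[1]-P[2]))
# low end via top, plane at model z: top edge of end z=.036+.01114-.065*.371
zl=.0471-.0241; lo=np.array([plane(t,qt[0],zl),plane(t,qt[3],zl)]);print(lo.round(4),lo.mean(0))
d=lo.mean(0)-m;print('axis',d,np.linalg.norm(d),np.degrees(np.arctan2(d[1],d[0])),np.degrees(np.arcsin(d[2]/np.linalg.norm(d))))
hi=np.array([plane(t,qt[1],.0712),plane(t,qt[2],.0712)]);print(hi,hi.mean(0))
for e in (hi[0]-hi[1],lo[0]-lo[1],lo[0]-hi[0],lo[1]-hi[1]): print(np.degrees(np.arctan2(e[1],e[0])))
# dots
for c,n,r in((t,'t',(350,270,366,282)),(s,'s',(176,234,192,248))):
    g=cv2.cvtColor(c['image'],cv2.COLOR_RGB2GRAY)[r[1]:r[3],r[0]:r[2]].astype(float)
    w=np.clip(g.max()*.85-g,0,None); j=np.unravel_index(g.argmin(),g.shape); print(n,j[1]+r[0],j[0]+r[1],g.min()); print(g.astype(int))
E
```

```text
[[ 0.6002 -0.3194  0.0327]
 [ 0.4892 -0.2903  0.0709]
 [ 0.503  -0.2421  0.0729]
 [ 0.613  -0.273   0.0336]] [np.float64(0.0086), np.float64(0.0043), np.float64(0.001), np.float64(0.007)]
raised mid [ 0.49608146 -0.26619235  0.07192546] 0.050249577113414205
[[ 0.6047 -0.3186  0.023 ]
 [ 0.6172 -0.2725  0.023 ]] [ 0.61097709 -0.29555942  0.023     ]
axis [ 0.11489563 -0.02936708 -0.04892546] 0.12828535071054867 -14.337710402594292 -22.41918707256014
[[ 0.49077658 -0.28880678  0.0712    ]
 [ 0.50342761 -0.24194248  0.0712    ]] [ 0.49710209 -0.26537463  0.0712    ]
-105.1069182953355
-105.15731041172207
-14.658269294419195
-15.033574682025243
t 351 280 89.0
[[138 140 139 137 138 141 138 141 137 133 129 127 127 131 128 126]
 [141 139 139 138 141 141 142 140 138 138 135 134 134 136 135 131]
 [138 137 138 139 140 142 141 140 141 138 139 139 138 138 137 139]
 [139 139 138 139 140 140 140 140 138 135 138 139 138 138 140 140]
 [138 139 138 140 140 140 140 139 129 117 121 135 137 137 140 140]
 [138 138 139 138 140 139 139 133 117  96  99 122 135 137 140 138]
 [139 138 137 140 141 141 140 134 
[... 622 characters left out ...]
 128 127 125 126 123 125 123]
 [ 84  98 111 121 125 127 127 126 127 125 127 126 126 125 125 124]
 [104 116 122 126 126 124 121 119 121 126 126 125 127 125 124 126]
 [121 126 127 127 126 115 101  95 107 119 128 126 126 125 124 125]
 [126 127 128 127 122 108  85  78  96 117 125 128 127 127 125 125]
 [128 129 127 127 124 112  99  92 107 121 126 125 127 127 126 125]
 [128 127 127 127 124 120 117 116 120 124 126 125 124 124 125 119]
 [128 127 128 127 128 125 123 124 126 128 126 126 126 120 117 115]
 [127 127 128 129 127 129 125 126 127 128 124 122 118 115 113 113]
 [127 128 127 127 128 127 125 126 123 124 121 117 116 112 113 113]
 [127 126 125 127 128 129 125 122 114 115 114 113 112 113 113 112]]
```

Raised edge midpoint is (0.4965,-0.266,0.0715), tilt about 22° and yaw about -14.8°. That puts plate_grip at (0.512,-0.270,0.061), which agrees with the geometry given (underside about 8 mm above the rim). I'll move to a tilted pre-grasp with the fingers part-closed and check where the tips are.

```bash
cat >> g.py <<'E'
G=np.array([.5115,-.2698,.0607]); ZT=-(np.sin(.38)*U+np.array([0,0,np.cos(.38)]))
E
python3 -c "
from g import *
print(ZT, G-.06*ZT, go(G-.06*ZT,YAW,-.38))"
```

```text
[-0.35853176  0.09506297 -0.92866464] [ 0.53301191 -0.27550378  0.11641988] (array([0.1873, 0.2657, 0.116 ]), array([-0.0006, -0.3813, -0.0017]))
```

>>> {"fn": "servo_tool", "kwargs": {"motion": [{"linear":[0.03,0.04,0],"dr":[0,-0.05,0]},{"linear":[0.06,0.085,0],"dr":[0,-0.1,0]},{"linear":[0.09,0.13,0],"dr":[0,-0.16,0]},{"linear":[0.12,0.17,0.02],"dr":[0,-0.22,0]},{"linear":[0.15,0.21,0.05],"dr":[0,-0.28,0]},{"linear":[0.175,0.245,0.08],"dr":[0,-0.34,0]},{"linear":[0.1873,0.2657,0.1],"dr":[0,-0.38,0]},{"linear":[0.1873,0.2657,0.116],"dr":[0,-0.38,0]},{"linear":[0.1873,0.2657,0.116],"dr":[0,-0.38,0]},{"linear":[0.1873,0.2657,0.116],"dr":[0,-0.38,0]}], "fingers": 0.45}}

```text
time_s: 7.45
eef_pos: [0.5332, -0.2753, 0.1174]
ee_rot: [0.974, -0.128, -0.186, -0.024]
wrist_force: [-0.3, 0.3, 0.1]
grip_width: 0.0619
```

```bash
python3 - <<'E'
from g import *
from station import eyes
st=robot.get_state(); print(st['time_s'],st['eef_pos'],st['grip_width'],st['joints'])
c=snap(eyes,'side','s5'); r=R.from_quat(st['ee_rot']); w=st['grip_width']/2
im=c['image'].copy()[190:330,130:300][:,:,::-1]; im=cv2.resize(cv2.convertScaleAbs(im,alpha=2),None,fx=4.5,fy=4.5,interpolation=cv2.INTER_CUBIC)
for sy in(-1,1):
  for dz,col in((0,(0,0,255)),(-.01,(0,255,0)),(-.02,(255,0,0))):
    u=(proj(c,st['eef_pos']+r.apply([0,sy*w,dz]))-[130,190]+.5)*4.5; cv2.circle(im,tuple(int(x) for x in u),3,col,-1)
cv2.imwrite('pics/s5c.png',im); print(go(G+.012*ZT,YAW,-.38))
E
```

```text
7.45 [ 0.53320446 -0.2752884   0.11744012] 0.06193117171935909 [-0.54931383  0.55762287  1.35409743 -0.10504545  1.59296295  1.29908184]
(array([-0.0001,  0.0003,  0.0737]), array([-0.0002, -0.0036, -0.0011]))
```

View pics/s5c.png

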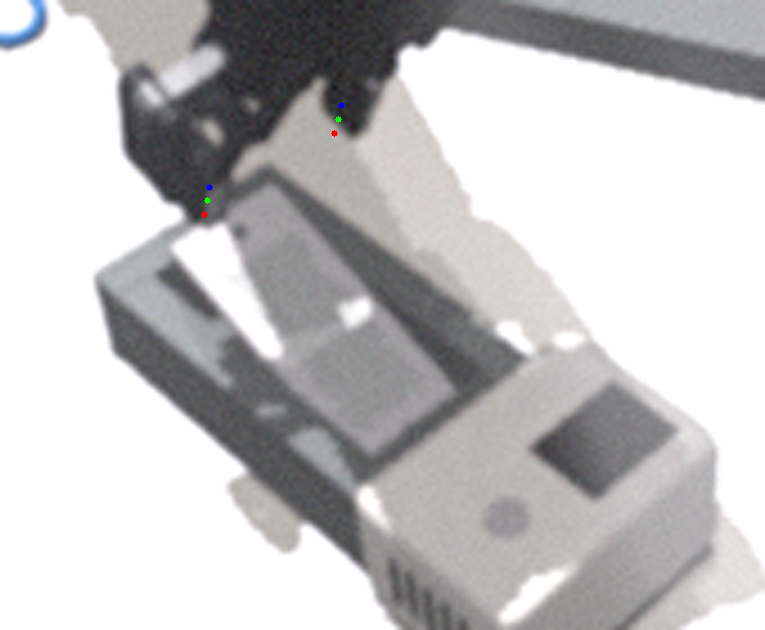

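The fingers straddle the raised end. The markers at TCP level (red) sit at or just below the fingertips. To find the tip setback I'll project tip outlines for a few setbacks.

```bash
python3 - <<'E'
from g import *
c=load('s5'); st=robot.get_state(); r=R.from_quat(st['ee_rot']); w=st['grip_width']/2
f=9; im=c['image'].copy()[200:245,150:225][:,:,::-1]; im=cv2.resize(cv2.convertScaleAbs(im,alpha=2.5),None,fx=f,fy=f,interpolation=cv2.INTER_CUBIC)
for dz,col in((0,(0,0,255)),(-.006,(0,255,0))):
  for sy in(-1,1):
    q=[((proj(c,st['eef_pos']+r.apply([x,sy*y,dz]))-[150,200]+.5)*f) for x,y in((-.011,w),(.011,w),(.011,w+.0145),(-.011,w+.0145))]
    cv2.polylines(im,[np.int32(q)],True,col,1)
cv2.imwrite('pics/s5d.png',im)
E
```

```text
(no output)
```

View pics/s5d.png

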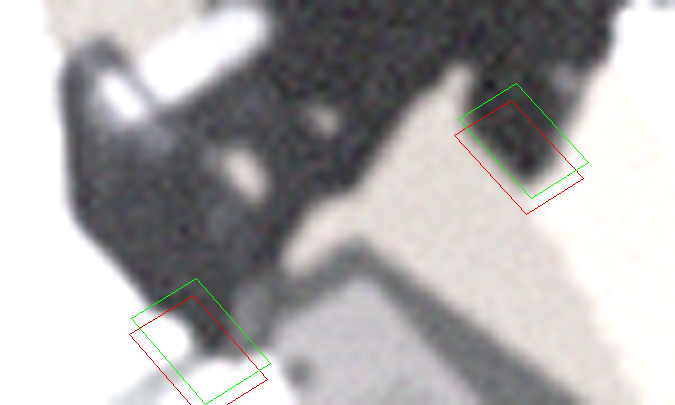

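At 62 mm opening the tips sit about 6–8 mm behind the TCP, so a TCP depth of about 12 mm past the plate's mid-plane suits. I'll descend along the tool axis.

>>> {"fn": "servo_tool", "kwargs": {"motion": [{"linear":[0,0,0.025],"dr":[0,0,0]},{"linear":[0,0,0.05],"dr":[0,0,0]},{"linear":[0,0,0.063],"dr":[0,0,0]},{"linear":[0,0,0.07],"dr":[0,0,0]},{"linear":[0,0,0.073],"dr":[0,0,0]},{"linear":[0,0,0.073],"dr":[0,0,0]}]}}

```text
time_s: 8.25
eef_pos: [0.508, -0.2687, 0.0507]
ee_rot: [0.974, -0.128, -0.185, -0.024]
wrist_force: [0.1, 0.2, -0.0]
grip_width: 0.0621
```

```bash
python3 - <<'E'
from g import *
from station import eyes
c=snap(eyes,'side','s6'); im=cv2.imread('pics/s6.png')[190:310,130:260]
cv2.imwrite('pics/s6c.png',cv2.resize(cv2.convertScaleAbs(im,alpha=2),None,fx=5,fy=5,interpolation=cv2.INTER_CUBIC)); print(go(G+.012*ZT,YAW,-.38))
E
```

```text
(array([-0.0004,  0.0002,  0.0015]), array([ 0.0002, -0.0047, -0.0012]))
```

View pics/s6c.png

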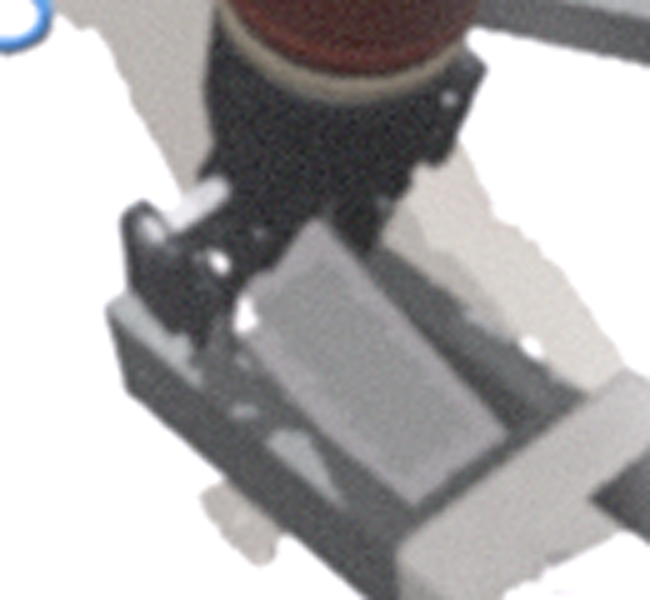

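The fingers straddle the raised end with no contact force. Closing.

>>> {"fn": "servo_tool", "kwargs": {"motion": [{"linear":[0,0,0],"dr":[0,0,0]},{"linear":[0,0,0.001],"dr":[0,0,0]},{"linear":[0,0,0.001],"dr":[0,0,0]},{"linear":[0,0,0.001],"dr":[0,0,0]},{"linear":[0,0,0.001],"dr":[0,0,0]}], "fingers": -1, "grip_force": 60}}

```text
time_s: 8.93
eef_pos: [0.5086, -0.2691, 0.0509]
ee_rot: [0.974, -0.128, -0.184, -0.024]
wrist_force: [1.0, 0.1, 5.7]
grip_width: 0.0502
```

The plate is gripped at a width of 50 mm. I'll lift straight up slowly first.

>>> {"fn": "servo_tool", "kwargs": {"motion": [{"linear":[-0.0025,0,-0.005],"dr":[0,0,0]},{"linear":[-0.005,0,-0.011],"dr":[0,0,0]},{"linear":[-0.009,0,-0.02],"dr":[0,0,0]},{"linear":[-0.014,0,-0.032],"dr":[0,0,0]},{"linear":[-0.02,0,-0.048],"dr":[0,0,0]},{"linear":[-0.03,0,-0.07],"dr":[0,0,0]},{"linear":[-0.04,0,-0.095],"dr":[0,0,0]},{"linear":[-0.045,0,-0.11],"dr":[0,0,0]},{"linear":[-0.045,0,-0.11],"dr":[0,0,0]}]}}

```text
time_s: 10.05
eef_pos: [0.5079, -0.2691, 0.1719]
ee_rot: [0.975, -0.128, -0.182, -0.023]
wrist_force: [0.0, -0.4, -2.3]
grip_width: 0.0501
```

```bash
python3 - <<'E'
from g import *
from station import eyes
c=snap(eyes,'side','s7'); im=cv2.imread('pics/s7.png')[120:340,90:320]
cv2.imwrite('pics/s7c.png',cv2.resize(cv2.convertScaleAbs(im,alpha=1.8),None,fx=2.7,fy=2.7,interpolation=cv2.INTER_CUBIC)); print(robot.get_state())
E
```

```text
{'time_s': 10.1, 'joints': array([-0.56067692,  0.44264872,  1.4080123 , -0.10949753,  1.64694733,
        1.28194044]), 'qd': array([ 0.00067718,  0.02493407,  0.02669819,  0.00219202, -0.00344441,
        0.0023006 ]), 'joint_torque': array([ 1.78561622e-02, -5.91789901e+01, -3.75828481e+01, -5.97914513e-01,
        1.99930474e+00, -5.18687448e-03]), 'eef_pos': array([ 0.50720499, -0.26862066,  0.17033428]), 'ee_rot': array([ 0.97441532, -0.12763888, -0.18352652, -0.02326212]), 'wrist_force': array([-0.15072384, -0.06182178, -2.5246341 ]), 'ft_torque': array([-0.05646423, -0.18771101, -0.03349632]), 'grip_width': 0.05004001383124549}
```

View pics/s7c.png

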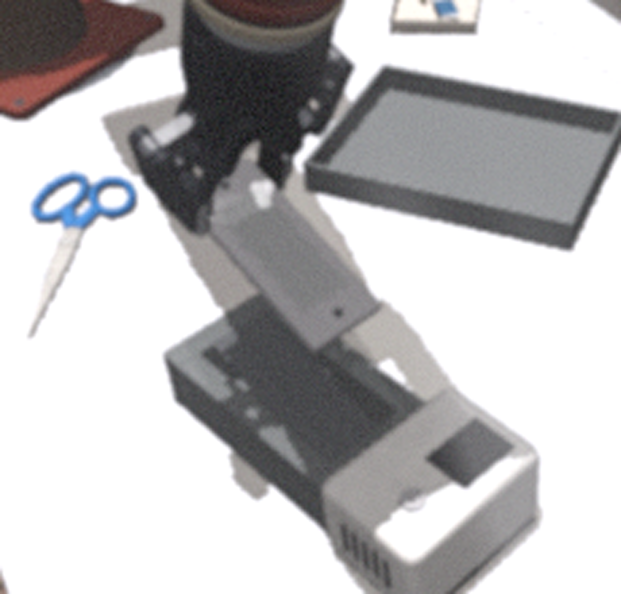

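The plate is firmly held at its raised end and is clear of the tray. The bed stayed tipped. Next I'll carry it over the tote and level it.

```bash
python3 -c "
from g import *
print(go([.4545,.0335,.13],8.6,0))"
```

```text
(array([-0.1053, -0.2785,  0.084 ]), array([-0.0749,  0.3672, -0.4058]))
```

>>> {"fn": "servo_tool", "kwargs": {"motion": [{"linear":[-0.01,-0.02,0],"dr":[0,0,0]},{"linear":[-0.02,-0.05,0],"dr":[-0.007,0.035,-0.04]},{"linear":[-0.03,-0.08,0],"dr":[-0.015,0.075,-0.08]},{"linear":[-0.045,-0.115,0.01],"dr":[-0.025,0.12,-0.135]},{"linear":[-0.06,-0.15,0.025],"dr":[-0.034,0.165,-0.185]},{"linear":[-0.07,-0.185,0.04],"dr":[-0.045,0.22,-0.245]},{"linear":[-0.085,-0.22,0.055],"dr":[-0.056,0.275,-0.305]},{"linear":[-0.095,-0.25,0.07],"dr":[-0.066,0.325,-0.36]},{"linear":[-0.1053,-0.27,0.08],"dr":[-0.075,0.367,-0.406]},{"linear":[-0.1053,-0.2785,0.084],"dr":[-0.075,0.367,-0.406]},{"linear":[-0.1053,-0.2785,0.084],"dr":[-0.075,0.367,-0.406]},{"linear":[-0.1053,-0.2785,0.084],"dr":[-0.075,0.367,-0.406]}]}}

```text
time_s: 11.6
eef_pos: [0.4551, 0.033, 0.1301]
ee_rot: [0.997, 0.075, -0.0, 0.0]
wrist_force: [0.0, 0.7, -2.2]
grip_width: 0.0503
```

```bash
python3 - <<'E'
from g import *
from station import eyes
c=snap(eyes,'side','s8'); im=cv2.imread('pics/s8.png')[70:270,130:400]
cv2.imwrite('pics/s8c.png',cv2.resize(cv2.convertScaleAbs(im,alpha=1.8),None,fx=2.9,fy=2.9,interpolation=cv2.INTER_CUBIC))
c=snap(eyes,'top','t8'); im=cv2.imread('pics/t8.png')[170:370,100:370]
cv2.imwrite('pics/t8c.png',cv2.resize(cv2.convertScaleAbs(im,alpha=1.8),None,fx=2.9,fy=2.9,interpolation=cv2.INTER_CUBIC))
st=robot.get_state();print(st['eef_pos'],R.from_quat(st['ee_rot']).as_matrix().round(3),st['joints'])
E
```

```text
[0.45508634 0.03282421 0.13009361] [[ 0.989  0.148 -0.   ]
 [ 0.148 -0.989 -0.   ]
 [-0.     0.    -1.   ]] [-1.00923823e-01 -8.98610711e-02  2.05137932e+00 -2.96957679e-04
  1.18026851e+00  1.32102008e+00]
```

View pics/s8c.png

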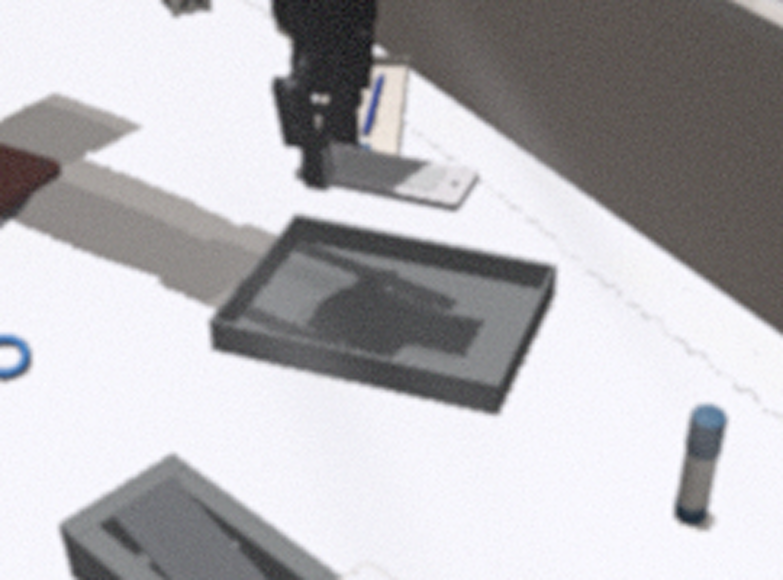

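View pics/t8c.png

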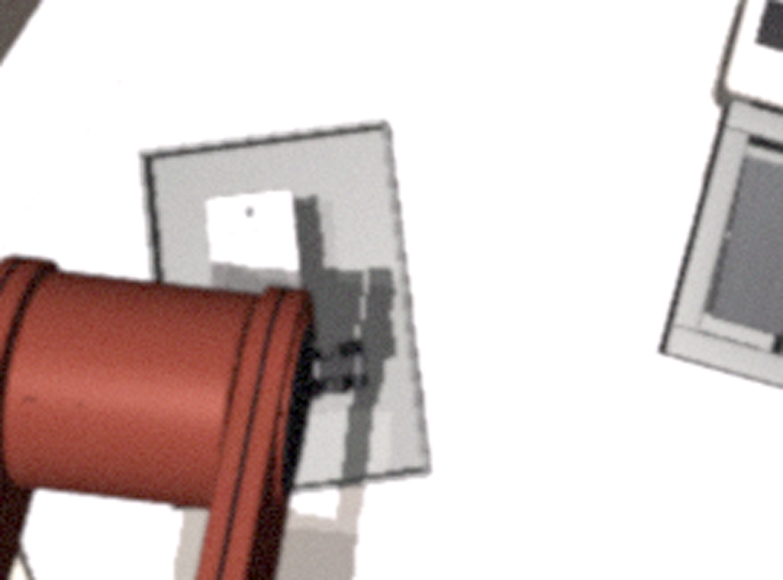

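The side view shows the plate roughly level, with its free-end corners at about (295,130) and (287,140). In the top view the free end is at (171,238) and (201,235), inside the tote outline. I'll triangulate for droop.

```bash
python3 - <<'E'
from g import *
t,s=load('t8'),load('s8')
a=tri(t,(170.7,237.9),s,(294.8,130.3));b=tri(t,(201.,235.2),s,(287,140.));print(a,b)
st=robot.get_state(); r=R.from_quat(st['ee_rot'])
for p in(a[0],b[0]): print(r.inv().apply(p-st['eef_pos']).round(4))
E
```

```text
(array([0.56187367, 0.07368558, 0.1379688 ]), np.float64(0.003505777847450991)) (array([0.56818483, 0.02090245, 0.14309879]), np.float64(0.0010457049969038435))
[ 0.1117 -0.0246 -0.0079]
[ 0.1101  0.0286 -0.013 ]
```

Droop is about 2°, so level within measurement noise, and the plate centre would land near (0.501,0.038). I'll lower it into the tote.

>>> {"fn": "servo_tool", "kwargs": {"motion": [{"linear":[0,0,0.03],"dr":[0,0,0]},{"linear":[0,0,0.065],"dr":[0,0,0]},{"linear":[0,0,0.09],"dr":[0,0,0]},{"linear":[0,0,0.107],"dr":[0,0,0]},{"linear":[0,0,0.115],"dr":[0,0,0]},{"linear":[0,0,0.12],"dr":[0,0,0]},{"linear":[0,0,0.12],"dr":[0,0,0]}]}}

```text
time_s: 12.58
eef_pos: [0.4554, 0.0326, 0.0103]
ee_rot: [0.997, 0.074, 0.0, 0.0]
wrist_force: [0.2, 0.2, -2.1]
grip_width: 0.0499
```

>>> {"fn": "servo_tool", "kwargs": {"motion": [{"linear":[0,0,0.002],"dr":[0,0,0]},{"linear":[0,0,0.004],"dr":[0,0,0]},{"linear":[0,0,0.005],"dr":[0,0,0]}]}}

```text
time_s: 12.95
eef_pos: [0.4555, 0.0327, 0.0054]
ee_rot: [0.997, 0.074, 0.0, 0.0]
wrist_force: [-1.1, 0.8, -1.0]
grip_width: 0.0502
```

>>> {"fn": "servo_tool", "kwargs": {"motion": [{"linear":[0,0,0.001],"dr":[0,0,0]},{"linear":[0,0,0.002],"dr":[0,0,0]},{"linear":[0,0,0.003],"dr":[0,0,0]},{"linear":[0,0,0.003],"dr":[0,0,0]}]}}

```text
time_s: 13.45
eef_pos: [0.4554, 0.0327, 0.0023]
ee_rot: [0.997, 0.074, 0.0, 0.0]
wrist_force: [-0.4, -0.6, -1.3]
grip_width: 0.0501
```

>>> {"fn": "servo_tool", "kwargs": {"motion": [{"linear":[0,0,0.001],"dr":[0,0,0]},{"linear":[0,0,0.002],"dr":[0,0,0]},{"linear":[0,0,0.003],"dr":[0,0,0]},{"linear":[0,0,0.003],"dr":[0,0,0]}]}}

```text
time_s: 13.95
eef_pos: [0.4555, 0.0326, 0.001]
ee_rot: [0.997, 0.074, -0.0, 0.0]
wrist_force: [-9.5, -0.4, 20.2]
grip_width: 0.0502
```

```bash
python3 - <<'E'
from g import *
from station import eyes
c=snap(eyes,'side','s9'); im=cv2.imread('pics/s9.png')[110:230,180:340]
cv2.imwrite('pics/s9c.png',cv2.resize(cv2.convertScaleAbs(im,alpha=2),None,fx=4.5,fy=4.5,interpolation=cv2.INTER_CUBIC))
E
```

```text
(no output)
```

View pics/s9c.png

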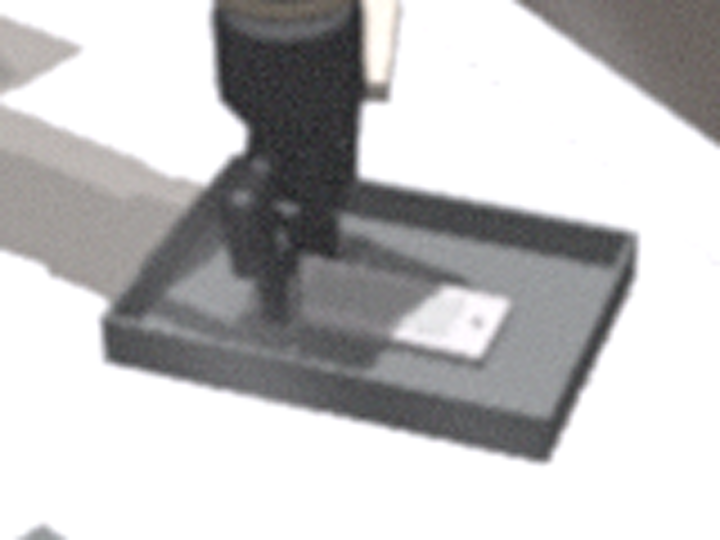

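The floor contact is at 20 N. I'll ease up 1.5 mm and release.

>>> {"fn": "servo_tool", "kwargs": {"motion": [{"linear":[0,0,0],"dr":[0,0,0]},{"linear":[0,0,-0.0005],"dr":[0,0,0]}]}}

```text
time_s: 14.25
eef_pos: [0.4557, 0.0326, 0.0016]
ee_rot: [0.997, 0.074, -0.0, 0.0]
wrist_force: [-0.3, 0.5, -1.4]
grip_width: 0.0498
```

>>> {"fn": "servo_tool", "kwargs": {"motion": [{"linear":[0,0,0],"dr":[0,0,0]},{"linear":[0,0,0],"dr":[0,0,0]},{"linear":[0,0,0],"dr":[0,0,0]},{"linear":[0,0,0],"dr":[0,0,0]}], "fingers": 0.7}}

```text
time_s: 14.75
eef_pos: [0.4557, 0.0326, 0.0015]
ee_rot: [0.997, 0.074, -0.0, 0.0]
wrist_force: [0.2, 0.1, -0.8]
grip_width: 0.0725
```

>>> {"fn": "servo_tool", "kwargs": {"motion": [{"linear":[0,0,-0.02],"dr":[0,0,0]},{"linear":[0,0,-0.06],"dr":[0,0,0]},{"linear":[0,0,-0.11],"dr":[0,0,0]},{"linear":[0,0.03,-0.16],"dr":[0,0,0]},{"linear":[0,0.08,-0.2],"dr":[0,0,0]},{"linear":[0,0.13,-0.22],"dr":[0,0,0]},{"linear":[0,0.18,-0.22],"dr":[0,0,0]},{"linear":[0,0.23,-0.22],"dr":[0,0,0]},{"linear":[0,0.28,-0.22],"dr":[0,0,0]},{"linear":[0,0.31,-0.22],"dr":[0,0,0]},{"linear":[0,0.31,-0.22],"dr":[0,0,0]},{"linear":[0,0.31,-0.22],"dr":[0,0,0]}]}}

```text
time_s: 16.25
eef_pos: [0.5015, -0.2732, 0.2213]
ee_rot: [0.997, 0.074, -0.001, -0.0]
wrist_force: [0.3, -0.2, 0.2]
grip_width: 0.0727
```

```bash
python3 - <<'E'
from m import *
from station import eyes
s=snap(eyes,'side','s10'); t=snap(eyes,'top','t10'); ims=[]
for f in('s10','t10'): ims.append(cv2.resize(cv2.convertScaleAbs(cv2.imread(f'pics/{f}.png'),alpha=1.6),(400,300)))
cv2.imwrite('pics/c10.png',np.hstack(ims))
for n in('t','s'):
    c=load(n+'10'); Kp=plane
    seed=tuple(int(x) for x in proj(c,[.52,.04,.012])); q=quad(comp(c['image'],seed,122 if n=='t' else 92))
    Q=np.array([plane(c,x,.012) for x in q]); print(n,q.round(1).tolist(),Q.round(4).tolist(),Q.mean(0),[np.linalg.norm(Q[i]-Q[i-1]).round(4) for i in range(4)])
E
```

```text
t [[235.1999969482422, 261.70001220703125], [244.0, 329.29998779296875], [189.5, 335.3999938964844], [180.3000030517578, 221.8000030517578]] [[0.531, -0.0307, 0.012], [0.4007, -0.0518, 0.012], [0.3876, 0.0529, 0.012], [0.6082, 0.0811, 0.012]] [0.48188442 0.01289078 0.012     ] [np.float64(0.1358), np.float64(0.1321), np.float64(0.1055), np.float64(0.2225)]
s [[294.1000061035156, 176.10000610351562], [286.20001220703125, 189.5], [233.60000610351562, 177.39999389648438], [243.10000610351562, 164.89999389648438]] [[0.5611, 0.0761, 0.012], [0.5685, 0.0205, 0.012], [0.437, 0.0027, 0.012], [0.4295, 0.0581, 0.012]] [0.49903698 0.03936952 0.012     ] [np.float64(0.1329), np.float64(0.056), np.float64(0.1326), np.float64(0.0559)]
```

View pics/c10.png

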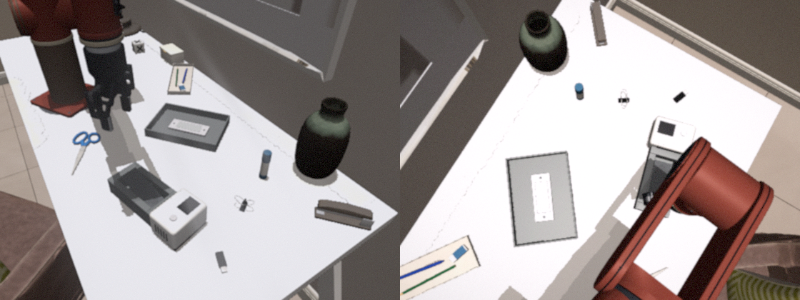

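The plate lies in the middle of the tote, the clip and glue stick are untouched, and the bed is empty. The top-view mask leaked into the tote floor, so I'll redo it with a tighter threshold and check the corner heights.

```bash
python3 - <<'E'
from m import *
t,s=load('t10'),load('s10')
seed=tuple(int(x) for x in proj(t,[.55,.046,.012])); 
qs=quad(comp(s['image'],tuple(int(x) for x in proj(s,[.52,.04,.012])),100))
for th in(128,132):
  q=quad(comp(t['image'],seed,th)); print(th,q.round(1).tolist())
  P=[]
  for u in q:
    k=min(qs,key=lambda k:np.linalg.norm(k-proj(s,plane(t,u,.012)))); r=tri(t,u,s,k); P.append(r[0]); print(r[0].round(4),r[1].round(4))
  P=np.array(P);print([np.linalg.norm(P[i]-P[i-1]).round(4) for i in range(4)],P.mean(0))
a,b=load('t0')if 0 else load('top0'),t
for n,(x0,y0,x1,y1) in(('glue',(240,112,262,142)),('clip',(303,122,325,155))):
  print(n,cv2.absdiff(a['image'],b['image'])[y0:y1,x0:x1].max())
E
```

```text
128 [[215.1999969482422, 307.8999938964844], [188.3000030517578, 310.5], [182.5, 244.3000030517578], [208.60000610351562, 241.3000030517578]]
[0.4395 0.0045 0.0123] 0.0029
[0.4333 0.0561 0.0133] 0.0036
[0.5622 0.0737 0.0133] 0.0025
[0.5689 0.0224 0.0122] 0.0031
[np.float64(0.1306), np.float64(0.0519), np.float64(0.1301), np.float64(0.0518)] [0.50098984 0.03917344 0.01277274]
132 [[214.89999389648438, 307.3999938964844], [188.60000610351562, 310.6000061035156], [182.6999969482422, 244.5], [208.39999389648438, 241.5]]
[0.44   0.0047 0.0124] 0.0039
[0.4334 0.0556 0.0136] 0.0032
[0.562  0.0734 0.0134] 0.0019
[0.5687 0.0228 0.0118] 0.003
[np.float64(0.1299), np.float64(0.0513), np.float64(0.1299), np.float64(0.0511)] [0.50101873 0.03910581 0.01280793]
glue 25
clip 23
```

All four corners are at 12–13 mm (4 mm floor plus 8 mm plate), so the plate is flat. Handing in.

```bash
python3 -c "
from station import workorder
print(workorder.finish_job())"
```

```text
the job is handed in; nothing more can be done
None
```

The door plate is lying flat in the middle of the tote floor, and I handed the job in at about 16.4 s. No verdict came back.

**What I did:** I pressed the plate's housing end down until the force rose to 16 N at the bed's stop. The other end stayed up, so I gripped it there at 60 N and lifted it out. I levelled it over the tote, lowered it to the floor, then released it with the fingers about 1 mm off the floor.

**Last checks that passed:**
- **Plate:** all four top corners triangulate to 12–13 mm, against the expected 12 mm (4 mm floor plus 8 mm plate). The outline measured 130 x 52 mm and the centre (0.501, 0.039), about 1–2 mm from the tote centre.
- **Bystanders:** the clip and glue stick show only small image changes from the start (at most 25 of 255) and look unmoved.
- **Robot:** the arm stands clear, touching nothing.

**Checks that disagreed or failed:**
- The first top-view outline of the placed plate leaked into the tote floor, so I redid it with a tighter threshold.
- The side-view outline of the tote included its outer wall, so I placed by the top view. Two rim corners seen from both cameras came out at 26–28 mm, against the stated 30 mm.
- Lowering onto the floor peaked at about 20 N before I backed off.

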